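# Set the guide roller of a tube labeller with the stepped gauge

### The job

The guide roller of the sloping-bed tube labeller stands too close to the fence: turn its eccentric bolt by the hexagon head until the thin end of the stepped gauge will slide through the gap between fence and roller but the thick end will not. Then stand the gauge on the bed against the fence, in front of the roller on the open side of the lane, slide it along the fence so that its thin end goes through the gap and its step comes up against the roller, and leave it standing there with the bolt still at its setting. Do not disturb the loose things standing about (two tubes, label roll, plain spacer block).

Things in the scene. Friction and masses are not known exactly. Their poses are not given: they have to be found in the camera images.
- bed: Labeller's fixed aluminium bed, sloping 30 degrees, rising away from the robot. Origin on its face at the bolt's axis; x uphill, y along the lane, z square to the face. Spans x -77 to 73, y -150 to 84 mm. Open (entry) side of the lane is -y; the gauge goes in towards +y. Grey print head, 60 mm high, at x 35 to 69, y 43 to 83 mm; a white cabinet stands beyond x = 75 mm
- bolt (a joint): Angle q of the eccentric bolt, 0 to 3.14 rad, growing counter-clockwise looking down on the bed; starts at 0.1 to 1.15. The white guide roller (radius 20 mm, 2 to 22 mm above the bed) is fixed on it, its centre in the bed frame at x = -8 cos q, y = -8 sin q mm: gap from fence to roller 29.6 - 8 cos q mm. Stiff (0.35 N m); stays where it is left
- bolt_head (a point): Centre of the bolt's steel hexagon head, on its axis 56 mm above the bed, axis square to the bed; 30 mm across flats, 22 mm high, on a 16 mm stem; a small dark dot on top lies on the side to which the roller is offset. Axes as the bed's, turned by the bolt's angle about z; two of the flats face along x, the others every 60 degrees
- gauge_grip (a point): Centre of the gauge's black upright handle (x 24, y 20, z 50 mm), 47 mm above its underside. Loose aluminium bar 108 mm long, 22 high, 0.25 kg, standing on the table, handle up; y along it to the thin end. Thick part 34 wide in x, thin end 30. Straight side at -x (to the fence, 17 mm off the handle's centre), 4 mm step at +x (to the roller). Reaches 10 mm behind, 98 ahead of the handle's centre
- gauge_step (a point): Point on the gauge's underside at the step between thick part and thin end, on the mid-line of the thick part, 38 mm ahead (+y) of the handle's centre
- gauge_tip (a point): Middle of the end of the gauge's thin end, on the underside, 60 mm ahead (+y) of the step
- tube_a_mid (a point): Middle (60 mm up) of a loose capped tube, 35 mm across its blue cap, 120 mm tall, standing; leave alone
- tube_b_mid (a point): The same of a second such tube; leave alone
- spacer_mid (a point): Centre of a plain aluminium spacer block without step or handle, 30 x 90 x 22 mm; leave alone
- roll_mid (a point): Centre of a roll of labels, 70 mm across, 40 mm high, lying flat; leave alone
- fence_mid (a point): Foot of the steel fence's inner face, on the bed, below the bolt: at x = -49.6, y = 0 mm in the bed frame, axes as the bed's. The fence is 16 mm high, 8 mm thick and runs along y over the bed's whole length, on its low side
There are look-alikes about, which are no part of the job. Of the things that look like the part that bears gauge_grip, the smallest one is meant.

How it is judged:
By the outcome, as a careful person would: the job done as asked, in the order asked, and still so for the second after the job is handed in, with the robot touching nothing.
It also fails if it takes over 64 s, if anything falls off the work surface, if the arm or the gripper's body presses on something with over 40 N, if the wrist force passes 120 N, or if a joint passes its speed limit or range.

### The arm

A 7-joint arm with a two-finger parallel gripper is mounted at the origin on the work surface. World frame = base frame: x ahead of the robot, y to its left, z up, the work surface at z = 0. Lengths are in m, angles in degrees, forces in N, time in s.
With the tool pointing down it reaches from about 0.35 to 0.775 m from the base axis. Payload 3.1 kg.
Tool frame: the origin (TCP) lies on the centre line of the jaws, within the pads' length; the fingertips stand 17 mm ahead of it and the grasp point (between the pads) lies 2 mm behind it (robot.tip_reach is the distance from the TCP to the fingertips, in m); z points along the fingers, y is the direction in which the jaws open and shut (so a half turn about z gives the same grasp; the last joint's range is limited). The gripper opens to 85 mm and grips with 20 to 120 N. Pads are 22 mm wide; open, the fingers measure 114 mm over their backs; the gripper's body (76 mm by 85 mm) begins 54 mm behind the grasp point. The pads swing forward as they close: fully open they stand 13 mm farther back than shut.
Start: joints at [-70.571, 17.813, 0.802, 86.603, -0.252, 75.585, -1.558], TCP at [0.204, 0.511, 0.248] pointing down, gripper open.
Joint ranges: [-154.91, 154.91], [-16.99, 109.72], [-72.82, 74.43], [7.12, 147.25], [-82.49, 262.49], [11.32, 116.49], [-174.64, 174.64]. Speed limits (degrees/s): [159.86, 159.86, 180, 180, 180, 180, 180].

### API

Orientations are given as [roll, pitch, yaw] about the fixed x, y, z axes, in that order (R = Rz(yaw) Ry(pitch) Rx(roll)).
In Python, from station import robot, fingers, vision, workorder, recognise gives the robot as it stands. Calls block until the motion is done:
- robot.move_to(position, orientation): joint-space move of the TCP to a pose.
- robot.line_to(position, orientation=None, velocity=0.15, f_stop=None): straight line of the TCP; orientation=None keeps the orientation; velocity is the mean speed in m/s. With f_stop (N) it stops when the force on the tool has changed by that much, and returns True; else False.
- robot.move_j(angles): joint-space move.
- fingers.gripper_to(opening, force=None): opening from 0.0 (shut) to 1.0 (fully open); force is the grip in N (None keeps the last); returns when the fingers have stopped.
- robot.pause(seconds).
- robot.inverse_kinematics(position, orientation): joint angles nearest the present ones, or None.
- vision.grab_frame(name): name is "side" or "top" or "wrist"; returns the picture (384x512x3 uint8, red, green, blue); there is no depth.
- vision.calibration(name): a dict with "mtx" (3x3 intrinsics, pixels), "k1" (the pictures are not rectified: a ray, as slopes to the right and down, at radius r is drawn at 1 + k1 r^2 times it, then the intrinsics apply), "extrinsics" (4x4, takes a point from world to camera coordinates); the wrist camera has in their place "T_tool_cam" (4x4, takes a point from camera to tool coordinates, whose origin is the TCP and whose axes are the flange's). Camera axes: x right, y up, looking along -z (the intrinsics and any distortion apply to the point x, -y, -z); pixel columns grow to the right and rows downward; lengths in m; the calibration is good to about 2 mm. A picture is of the moment at which its call begins: read the wrist's pose just before it. calibration takes no time and is no camera call.
A pose or a line that the arm cannot do raises robot.PlanningError and nothing moves.
- workorder.close_job(): hands the job in, once; it reports no verdict.
Trained networks look in the newest picture that a camera, given by its name, has taken for a name from the list of things; names that differ only in an ending like _2 or _b are one class to them, and where a whole thing is asked for, a point or a joint stands for the part that bears it (a point fixed in the world has none). Each returns a list of dicts, best first, with "p" (0 to 1); they miss things now and then, are a little off and sometimes report something else, mostly with a low value. They report only what shows in the picture. A call takes as long as a camera call. They do not tell look-alikes from the thing itself.
- recognise(label, camera): "rect" ([centre column, centre row, width, height] in pixels, round what is visible of it).
Readings, each from a call of its own:
- robot.current_time_s(): time.
- robot.current_joint_positions(): joint angles.
- robot.current_dq(): joint speeds.
- robot.current_joint_torque(): joint torques, N m.
- robot.current_tool_pos(): TCP position.
- robot.current_eef_rot(): TCP orientation.
- robot.current_contact_force(): force on the tool from outside, world axes, zero at the start.
- robot.current_torque(): the same for the moment, N m.
- robot.current_finger_gap(): opening from 0.0 (shut) to 1.0 (fully open).
Only numpy, scipy, OpenCV 4.12 (cv2) and the standard library are available. Lean on these libraries where they do the work, as an engineer would, in place of code of your own. Each camera call takes 0.05 s, during which the arm holds its last target. There are 200 camera calls.

## Working session

There is one attempt and no reset: what is moved stays moved. The work goes in short steps, each a Python script; the robot and the scene stay as the last script left them, time stands still between calls to the robot, and variables do not carry over. Pictures are saved under pics/ and viewed, about 8 in all and at most 12, crops included, and the job is handed in when it is done.

```bash
ls; mkdir -p pics; python3 - <<'E'
from station import robot, fingers, vision, workorder, recognise
import cv2,numpy as np
ims=[]
for c in ["side","top"]:
    im=vision.grab_frame(c); cv2.imwrite(f"pics/{c}0.png",cv2.resize(im[:,:,::-1],(800,600),interpolation=cv2.INTER_CUBIC))
    cal=vision.calibration(c); print(c,cal)
    for n in ["bolt_head","gauge_grip","tube_a_mid","spacer_mid","roll_mid","bed","bolt"]:
        print(n,[(np.round(d["rect"]).astype(int).tolist(),round(d["p"],2)) for d in recognise(n,c)])
print(vision.calibration("wrist"))
print(robot.current_time_s(),robot.current_tool_pos(),robot.current_eef_rot())
E
```

```text
pics
side {'mtx': array([[357.44346154,   0.        , 251.82763941],
       [  0.        , 357.44346154, 193.22139425],
       [  0.        ,   0.        ,   1.        ]]), 'k1': -0.046097585097207315, 'extrinsics': array([[-0.95664178, -0.29111917, -0.00928112,  0.46653979],
       [ 0.22136745, -0.74740221,  0.62640753, -0.237198  ],
       [-0.18929597,  0.59719307,  0.77944048, -0.9132941 ],
       [ 0.        ,  0.        ,  0.        ,  1.        ]])}
bolt_head [([189, 248, 15, 23], 0.69)]
gauge_grip [([319, 160, 52, 32], 0.84), ([257, 164, 21, 37], 0.75), ([278, 133, 44, 33], 0.69), ([187, 249, 14, 21], 0.49)]
tube_a_mid [([202, 162, 16, 39], 0.81)]
spacer_mid [([230, 141, 12, 22], 0.77), ([290, 345, 30, 36], 0.74), ([185, 245, 85, 104], 0.67), ([257, 165, 19, 39], 0.6)]
roll_mid [([290, 345, 29, 36], 0.9), ([201, 161, 16, 36], 0.7), ([297, 199, 15, 30], 0.57)]
bed [([184, 246, 86, 103], 0.95)]
bolt [([189, 250, 16, 22], 0.59)]
top {'mtx': array([[426.35918486,   0.        , 255.30415824],
       [  0.        , 426.35918486, 186.98233276],
       [  0.        ,   0.        ,  
[... 555 characters left out ...]
bed [([192, 140, 100, 56], 0.71)]
bolt [([183, 144, 22, 18], 0.8)]
{'mtx': array([[302.12021199,   0.        , 253.11291907],
       [  0.        , 302.12021199, 193.66634737],
       [  0.        ,   0.        ,   1.        ]]), 'k1': -0.021304979718918184, 'T_tool_cam': array([[ 7.94961737e-04,  9.54493620e-01,  2.98230277e-01,
         7.67095996e-02],
       [ 9.99999390e-01, -9.87454839e-04,  4.94779045e-04,
        -7.73916927e-04],
       [ 7.66752372e-04,  2.98229702e-01, -9.54493822e-01,
        -1.25596342e-01],
       [ 0.00000000e+00,  0.00000000e+00,  0.00000000e+00,
         1.00000000e+00]])}
0.8 [0.20440414 0.51061728 0.24831001] [1.79998918e+02 9.48084573e-04 1.58185615e+02]
```

View pics/side0.png

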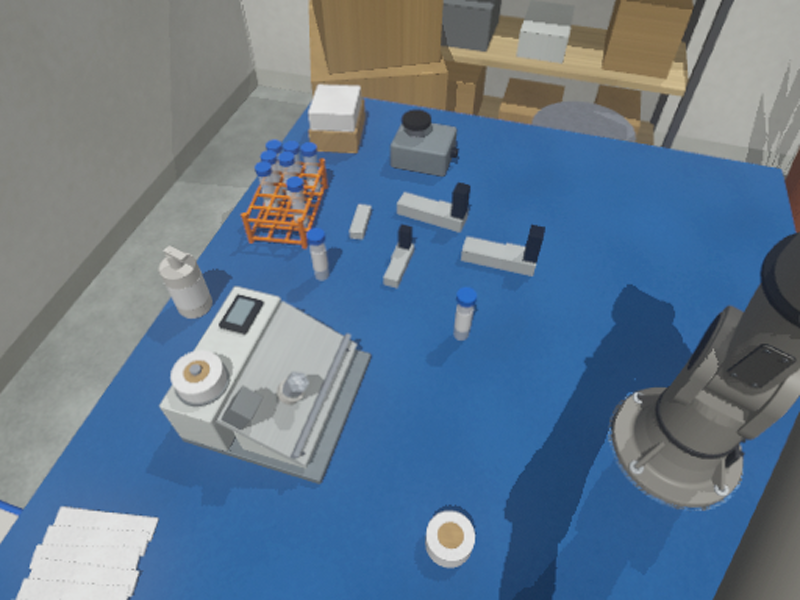

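View pics/top0.png

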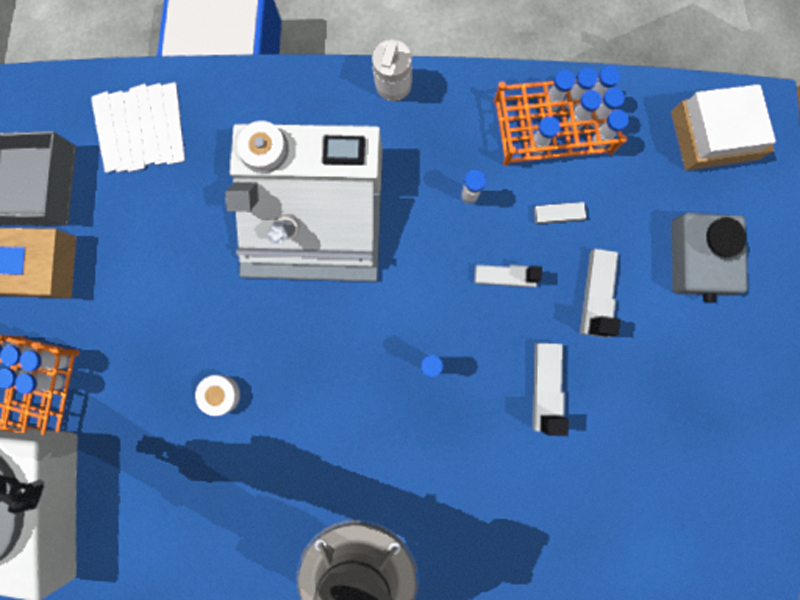

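Both views agree. The machine is left-ahead. The smallest of the three gauges is at (508,274) in the top view, with its handle at (534,273) and its thin end pointing left towards the machine. Tubes are at (432,365) and (473,185), the label roll at (217,396) and the spacer at (560,212). Next I'll get coarse positions, then wrist views.

```bash
cat > h.py <<'E'
from station import robot, fingers, vision, workorder, recognise
import cv2,numpy as np
from scipy.spatial.transform import Rotation as R
from scipy.optimize import least_squares
def toolT():
    T=np.eye(4);T[:3,:3]=R.from_euler('xyz',robot.current_eef_rot(),degrees=True).as_matrix();T[:3,3]=robot.current_tool_pos();return T
def cam(name,T=None):
    c=vision.calibration(name)
    E=c["extrinsics"] if name!="wrist" else np.linalg.inv((toolT() if T is None else T)@c["T_tool_cam"])
    return dict(K=c["mtx"],k=c["k1"],E=E)
def proj(c,P):
    p=np.atleast_2d(P)@c["E"][:3,:3].T+c["E"][:3,3]
    s=np.c_[p[:,0]/-p[:,2],p[:,1]/p[:,2]]
    s=s*(1+c["k"]*(s**2).sum(1,keepdims=True))
    return s*[c["K"][0,0],c["K"][1,1]]+c["K"][:2,2]
def tri(obs):  # [(cam,uv)]
    return least_squares(lambda P:np.concatenate([proj(c,P)[0]-uv for c,uv in obs]),[.5,0,.05]).x
def onz(c,uv,z):
    xy=least_squares(lambda q:proj(c,[q[0],q[1],z])[0]-uv,[.5,0]).x
    return np.r_[xy,z]
def rpy(M): return R.from_matrix(M).as_euler('xyz',degrees=True)
def snap(name,fn=None,scale=1):
    c=cam(name); im=vision.grab_frame(name)
    if fn: cv2.imwrite(f"pics/{fn}.png",cv2.resize(im[:,:,::-1],None,fx=scale,fy=scale,interpolation=cv2.INTER_CUBIC)); np.savez(f"pics/{fn}.npz",im=im,**c)
    return c,im
def rec(n,name): return [(np.round(d["rect"],1).tolist(),round(d["p"],2)) for d in recognise(n,name)]
E
python3 - <<'E'
from h import *
s,t=cam("side"),cam("top")
print("bolt",tri([(s,[188.5,248]),(t,[181,146])]))
print("gripblk",tri([(s,[405/800*512,237*.64]),(t,[534*.64,273*.64])]))
for n,uv,z in [("g tip",[476*.64,274*.64],.02),("tubeb",[432*.64,365*.64],.12),("tubea",[473*.64,180*.64],.12),("g tip2",[548*.64,345*.64],.02),("g3",[600*.64,250*.64],.02),("h3",[603*.64,326*.64],.07)]: print(n,onz(t,np.array(uv),z))
for uv in [(240,278),(377,280),(233,178),(380,180)]: print("bedcorner",onz(t,np.array(uv)*.64,.03))
E
```

```text
bolt [0.60879143 0.13305972 0.11142006]
gripblk [ 0.55470742 -0.29639418  0.04488121]
g tip [ 0.55476023 -0.19690719  0.02      ]
tubeb [ 0.3929176 -0.119124   0.12     ]
tubea [ 0.69897373 -0.17991893  0.12      ]
g tip2 [ 0.43190945 -0.32722023  0.02      ]
g3 [ 0.60485114 -0.42120094  0.02      ]
h3 [ 0.46528432 -0.41187344  0.07      ]
bedcorner [0.53526866 0.22319973 0.03      ]
bedcorner [ 0.53809701 -0.02176731  0.03      ]
bedcorner [0.71822329 0.2471837  0.03      ]
bedcorner [ 0.71895859 -0.02121641  0.03      ]
```

```bash
python3 - <<'E'
from h import *
n=np.array([-.5,0,.866]);ex=np.array([.866,0,.5]);ey=np.array([0,1.,0])
M=np.c_[-ex,ey,-n]
h=np.array([.609,.133,.111])
for i,off in enumerate([.13*n-.03*ey,.16*n-.07*ex-.08*ey]):
    p=h+off
    robot.move_to(p,rpy(M)); robot.pause(.2)
    snap("wrist",f"m{i}",1.5)
    print(robot.current_time_s(),robot.current_joint_positions(),rec("bolt_head","wrist"),rec("bed","wrist"))
E
```

```text
2.9667 [-46.14383168   1.22248177  28.6735707  117.2164263   14.67507193
  33.77182671  62.24182405] [([289.7, 191.8, 55.2, 66.2], 0.88)] [([255.9, 187.5, 276.5, 171.8], 0.89)]
3.7667 [-45.98212956 -10.64340098  28.63691981 127.8503052   23.81984418
  34.51548473  57.06958175] [([326.4, 247.6, 45.5, 61.1], 0.84)] [([306.1, 231.8, 226.3, 135.7], 0.79), ([326.8, 246.9, 45.9, 57.0], 0.6)]
```

View pics/m0.png

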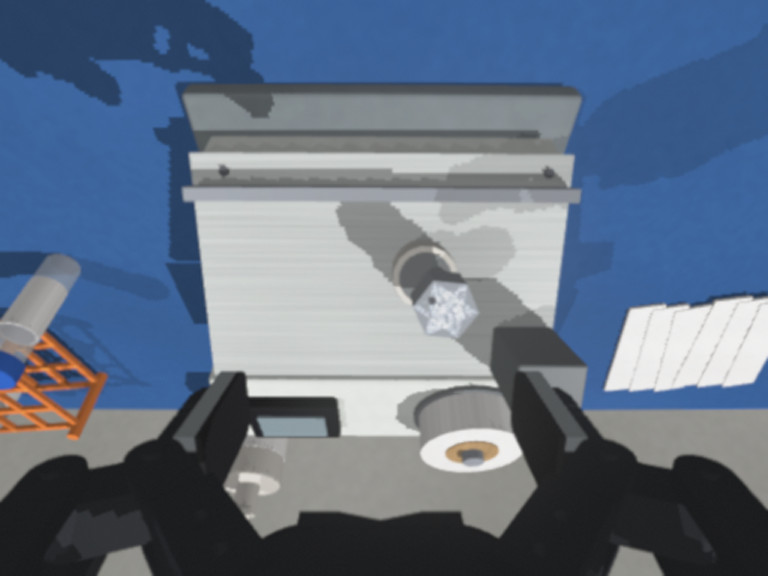

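View pics/m1.png

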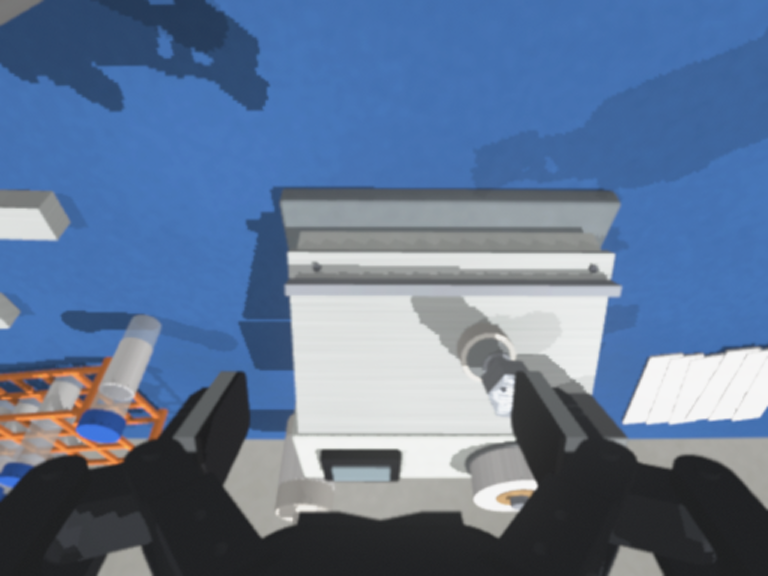

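The dot at (432,300), left of and above the head's centre (445,308), suggests q≈1 rad. I'll fit the bed pose and q and overlay the model.

```bash
cat > fit.py <<'E'
from h import *
def bedT(p):
    a=np.radians(p[3]) ; Rz=R.from_euler('z',a).as_matrix()
    ex=Rz@[np.cos(np.pi/6),0,.5]; ey=Rz@[0,1,0]; T=np.eye(4); T[:3,:3]=np.c_[ex,ey,np.cross(ex,ey)]; T[:3,3]=p[:3]; return T
def b2w(T,P): return np.atleast_2d(P)@T[:3,:3].T+T[:3,3]
def hexp(q,z,r=.015/np.cos(np.pi/6)): a=q+np.pi/6+np.arange(6)*np.pi/3; return np.c_[r*np.cos(a),r*np.sin(a),0*a+z]
E
python3 - <<'E'
from fit import *
L=[np.load(f"pics/m{i}.npz") for i in (0,1)]
B=np.array([[-77,-150,0],[-77,84,0],[73,-150,0],[0,0,67]])/1e3
obs=[np.array([[190,153],[574,155],[215,377],[445,308]])/1.5,np.array([[288,253],[614,253],[297,434]])/1.5]
f=lambda p:np.concatenate([(proj(c,b2w(bedT(p),B[:len(o)]))-o).ravel() for c,o in zip(L,obs)])
r=least_squares(f,[.63,.13,.06,0]);print(r.x,np.round(r.fun.reshape(-1,2),1))
head=b2w(bedT(r.x),[0,0,.056]);print("head",head)
T=bedT(r.x);np.save("bed.npy",r.x)
im=L[0]["im"];S=6;x0,y0=225,130
cr=cv2.resize(im[y0:y0+100,x0:x0+130,::-1],None,fx=S,fy=S,interpolation=cv2.INTER_CUBIC)
px=lambda P:((proj(L[0],b2w(T,P))-[x0,y0]+.5)*S).round().astype(np.int32)
q=np.radians(55)
cv2.polylines(cr,[px(hexp(q,.067))],True,(0,255,0),1)
cc=np.array([-.008*np.cos(q),-.008*np.sin(q),.022]);a=np.linspace(0,2*np.pi,60)
cv2.polylines(cr,[px(cc+.02*np.c_[np.cos(a),np.sin(a),0*a])],True,(0,0,255),1)
cv2.polylines(cr,[px([[-.0496,-.15,.016],[-.0496,.084,.016]])],False,(255,0,255),1)
cv2.polylines(cr,[px(np.array([[35,43,60],[69,43,60],[69,83,60],[35,83,60]])/1e3)],True,(255,255,0),1)
cv2.imwrite("pics/fit0.png",cr)
E
```

```text
[0.62630852 0.13737799 0.08583113 0.01929209] [[-0.6  0.2]
 [-0.3 -0.6]
 [-0.  -1.3]
 [ 0.4  1.6]
 [-0.4 -0.2]
 [ 0.   0.3]
 [ 1.  -0.6]]
head [[0.59830852 0.13736856 0.13432855]]
```

View pics/fit0.png

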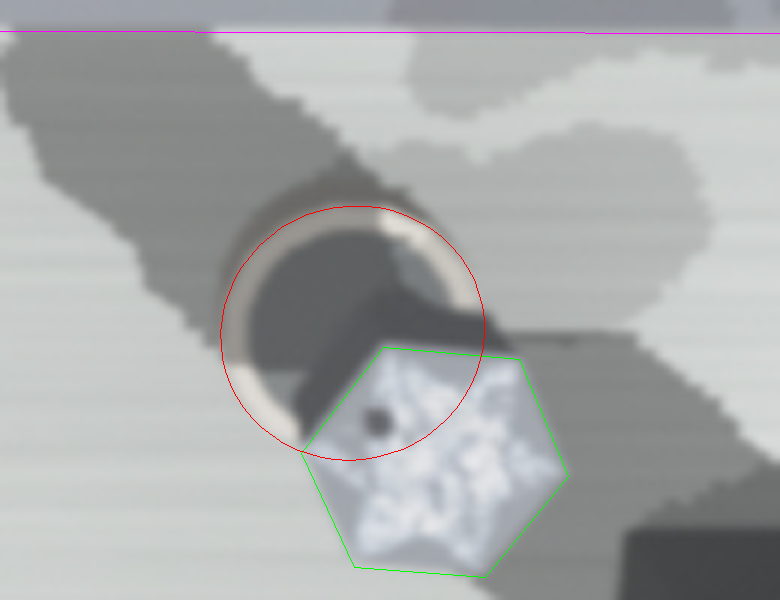

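The overlay matches head, roller, dot and fence, so q≈55°. Turning +53° gives 108° (gap 32.1 mm). The bolt turns about the tool axis, so joint 7 alone can do it.

```bash
cat >> fit.py <<'E'
def pose(T,P,ang):  # bed-frame point, jaw (tool y) angle in bed deg -> world pos, rpy ; tool z=-n
    a=np.radians(ang); y=np.array([np.cos(a),np.sin(a),0]); z=np.array([0,0,-1.]); x=np.cross(y,z)
    return b2w(T,P)[0], rpy(T[:3,:3]@np.c_[x,y,z])
E
python3 - <<'E'
from fit import *
T=bedT(np.load("bed.npy"))
for c in("side","top"): print(c,proj(cam(c),b2w(T,[[0,0,.056],[0,0,.067]])))
for a in (115,168,295,348):
    for z in(.054,.12): 
        j=robot.inverse_kinematics(*pose(T,[0,0,z],a)); print(a,z,None if j is None else np.round(j,1))
E
```

```text
side [[189.3844534  245.56453375]
 [190.95996334 244.06610475]]
top [[177.72083158 149.41365416]
 [176.87740731 150.87160929]]
115 0.054 [-42.   16.7  26.1 115.5   5.6  20.9  91.6]
115 0.12 [-51.5   8.3  33.1 116.1  10.9  29.   87. ]
168 0.054 [-46.1  17.2  31.1 115.6   0.8  20.8 148.9]
168 0.12 [-56.4   8.7  38.7 116.2   8.6  28.8 142.1]
295 0.054 [-46.   17.2  31.  115.6   0.9  20.8 -84.2]
295 0.12 [-41.1   7.8  21.4 115.8  14.9  29.5 -96.7]
348 0.054 [-43.7  16.9  28.1 115.5   3.7  20.9 -33.7]
348 0.12 [-42.1   7.8  22.5 115.8  14.5  29.4 -43.4]
```

```bash
python3 - <<'E'
from fit import *
T=bedT(np.load("bed.npy"))
out=[]
for c,(x0,y0) in (("top",(140,75)),("side",(125,180))):
    ca=cam(c); im=cv2.imread(f"pics/{c}0.png"); S=3.84; im=cv2.resize(im,(512,384),interpolation=cv2.INTER_AREA)
    cr=cv2.resize(im[y0:y0+130,x0:x0+104],None,fx=S,fy=S,interpolation=cv2.INTER_CUBIC)
    px=lambda P:((proj(ca,b2w(T,np.array(P)/1e3))-[x0,y0]+.5)*S).round().astype(np.int32)
    cv2.polylines(cr,[px(hexp(np.radians(55),.067)*1e3)],True,(0,255,0),1)
    for P in ([[-77,-150,0],[73,-150,0],[73,84,0],[-77,84,0]],[[-49.6,-150,16],[-49.6,84,16],[-57.6,84,16],[-57.6,-150,16]],[[35,43,60],[69,43,60],[69,83,60],[35,83,60]]):
        cv2.polylines(cr,[px(P)],True,(0,0,255),1)
    out.append(cr)
cv2.imwrite("pics/ov.png",np.hstack(out))
E
```

```text
(no output)
```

View pics/ov.png

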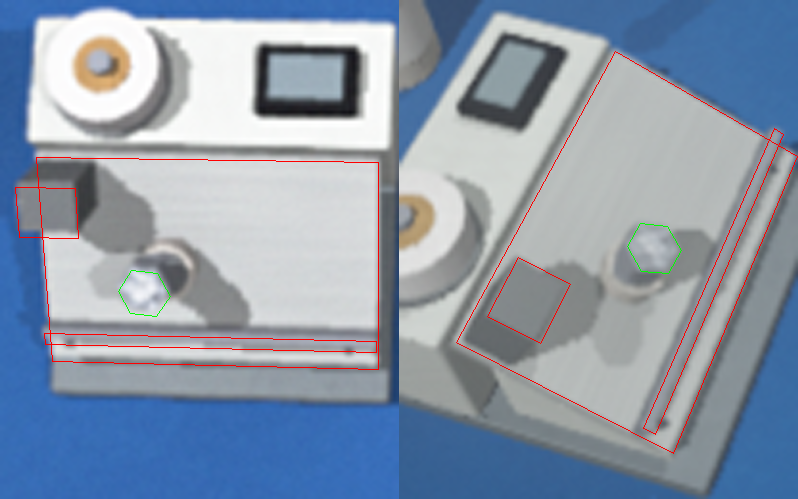

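The pose holds in all three cameras to about 2 mm; the first top box was just loose. Now I'll grasp the head with the jaws at 115° in the bed frame.

```bash
python3 - <<'E'
from fit import *
T=bedT(np.load("bed.npy"))
robot.move_to(*pose(T,[0,0,.14],115))
fingers.gripper_to(.68,20)
f0=robot.current_contact_force()
print("hit",robot.line_to(*pose(T,[0,0,.055],115),velocity=.06,f_stop=15))
fingers.gripper_to(0,20); robot.pause(.3)
j=toolT()[:3,1]
for i in range(4):
    f=robot.current_contact_force()-f0; fj=f@j
    print(robot.current_finger_gap(),"f bed",np.round(T[:3,:3].T@f,1),"jaw",round(fj,1),"tau",np.round(robot.current_torque(),2),robot.current_time_s())
    if abs(fj)<4: break
    robot.line_to(robot.current_tool_pos()+j*np.sign(fj)*.001,velocity=.02); robot.pause(.2)
print(robot.current_joint_positions(), T[:3,:3].T@(robot.current_tool_pos()-T[:3,3]))
E
```

```text
hit False
0.3461342849469672 f bed [-1.9 -1.   7.5] jaw -0.1 tau [ 0.05  0.69 -0.18] 7.0417
[-44.67777903  16.82532698  29.26211478 115.58454752   2.76214334
  20.9791734   94.12708383] [0.00016548 0.0002094  0.05528645]
```

```bash
python3 - <<'E'
from fit import *
T=bedT(np.load("bed.npy"))
fingers.gripper_to(0,80)
def ang():
    y=T[:3,:3].T@toolT()[:3,1]; return np.degrees(np.arctan2(y[1],y[0]))
j0=np.array(robot.current_joint_positions()); print(ang())
for d in (20,40,54):
    j=j0.copy(); j[6]+=d; robot.move_j(j)
    print(ang(),robot.current_finger_gap(),np.round(robot.current_contact_force(),1),robot.current_torque().round(2),robot.current_time_s())
fingers.gripper_to(.68,20)
robot.line_to(*pose(T,[0,0,.16],ang()),velocity=.15)
robot.move_to(*pose(T,[-.03,-.05,.21],90)); robot.pause(.2)
L,im=snap("wrist","m2")
q=np.radians(108);S=6
x0,y0=(proj(L,b2w(T,[-.02,0,.04]))[0]-[65,50]).astype(int); print(x0,y0)
cr=cv2.resize(im[y0:y0+100,x0:x0+130,::-1],None,fx=S,fy=S,interpolation=cv2.INTER_CUBIC)
px=lambda P:((proj(L,b2w(T,P))-[x0,y0]+.5)*S).round().astype(np.int32)
cv2.polylines(cr,[px(hexp(q,.067))],True,(0,255,0),1)
a=np.linspace(0,2*np.pi,60)
cv2.polylines(cr,[px(np.array([-.008*np.cos(q),-.008*np.sin(q),.022])+.02*np.c_[np.cos(a),np.sin(a),0*a])],True,(0,0,255),1)
cv2.polylines(cr,[px([[-.0496,-.15,.016],[-.0496,.084,.016]])],False,(255,0,255),1)
cv2.imwrite("pics/fit2.png",cr); print(robot.current_time_s())
E
```

```text
114.95985394296811
134.92853035432756 0.33602707433597917 [-2.2 -1.7  3.9] [-0.33  0.67  0.26] 7.6833
154.8271455380752 0.3363297105009393 [-2.1 -0.8  3.2] [-0.4   0.6   0.19] 8.1083
168.75594868467854 0.3356503083854482 [-1.9 -0.9  4.3] [-0.53  0.55  0.06] 8.45
237 138
11.2333
```

View pics/fit2.png

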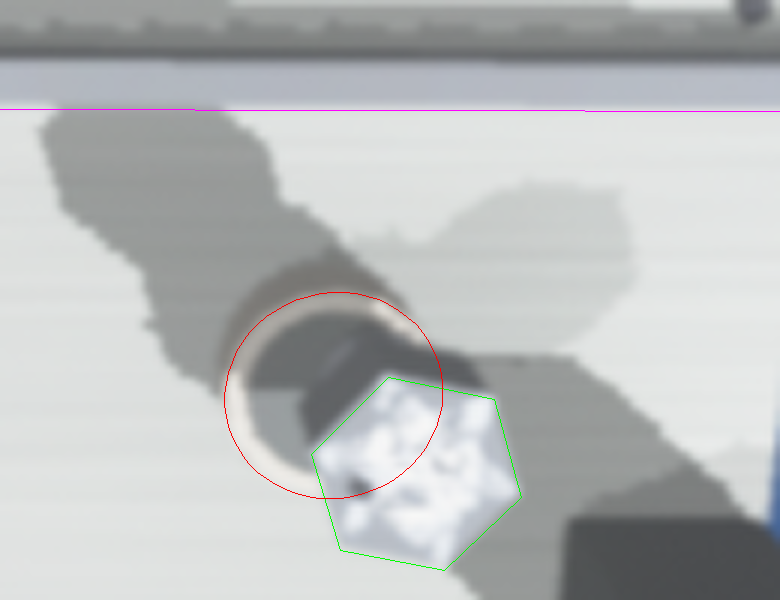

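Bolt at ≈108° as wanted: hexagon, dot and roller all match. Next, the gauge.

```bash
python3 - <<'E'
from fit import *
T=bedT(np.load("bed.npy"))
for a in(0,180):
    M=np.c_[np.cross([np.cos(np.radians(a)),0,0],[0,0,-1]),[np.cos(np.radians(a)),0,0],[0,0,-1]]
    print(a,[None if j is None else np.round(j) for j in [robot.inverse_kinematics(np.array([.555,-.296,.047]),rpy(M)),robot.inverse_kinematics(*pose(T,[-.03,-.132,.047],a)),robot.inverse_kinematics(*pose(T,[-.03,-.054,.047],a))]])
M=np.c_[[0,-1,0],[-1,0,0],[0,0,-1]]
robot.move_to(b2w(T,[-.06,-.1,.26])[0],pose(T,[0,0,0],180)[1])
robot.move_to([.555,-.25,.27],rpy(M)); robot.pause(.2)
snap("wrist","g0",1.5)
print(rec("gauge_grip","wrist"),robot.current_joint_positions().round(1),robot.current_time_s())
E
```

```text
0 [array([  5.,  40.,  33.,  88., -24.,  59.,  45.]), array([-33.,  15.,  34., 123., -28.,  16.,  23.]), array([-42.,  16.,  33., 122.,  -8.,  16.,  -5.])]
180 [array([ 62.,  53., -62.,  86.,  48.,  71., 173.]), array([ 32.,  18., -41., 121.,  44.,  20., 138.]), array([-41.,  15.,  31., 122.,  -6.,  16., 173.])]
[([291.1, 22.0, 162.9, 43.2], 0.93), ([429.0, 96.8, 164.3, 41.9], 0.74), ([254.8, 161.9, 29.3, 84.9], 0.65)] [ -14.6   35.4   64.4   75.9  -31.5   87.5 -133.4] 17.3083
```

View pics/g0.png

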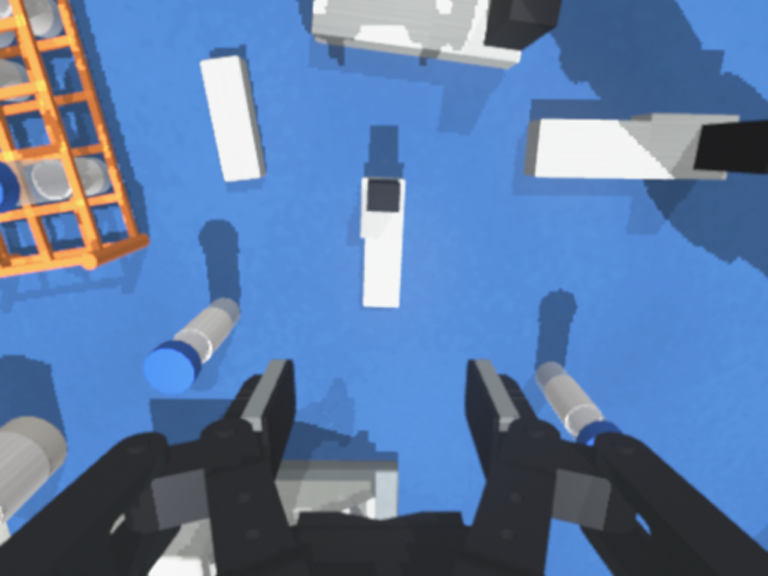

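The small gauge is world-aligned, with its thin end towards +y and its step on +x; handle top is at (384,196), thin-end top edge at (382,306). I'll localise it and grasp with the jaws along x in the a=0 posture, which has comfortable joint angles.

```bash
python3 - <<'E'
from fit import *
T=bedT(np.load("bed.npy"))
L=dict(np.load("pics/g0.npz"))
h=onz(L,np.array([384,196])/1.5,.072); t=onz(L,np.array([382,306.])/1.5,.022)
for uv,z in [((367,180),.072),((400,180),.072),((367,212),.072),((400,212),.072),((364,306),.022),((400,306),.022),((404,178),.022),((362,178),.022)]: print(uv,onz(L,np.array(uv)/1.5,z).round(4))
d=(t-h)[:2]; yaw=np.degrees(np.arctan2(d[1],d[0])-np.arctan2(98,-2))
print("h",h,"t",t,"len",np.linalg.norm(d),"yaw",yaw)
np.save("g.npy",np.r_[h[:2],yaw])
a=np.radians(yaw); y=np.array([np.cos(a),np.sin(a),0]);z=np.array([0,0,-1.]);M=rpy(np.c_[np.cross(y,z),y,z])
for P,o in [([h[0],h[1],.2],M),([h[0],h[1],.047],M)]: print(robot.inverse_kinematics(np.array(P),o).round(1))
E
```

```text
(367, 180) [ 0.563  -0.3064  0.072 ]
(400, 180) [ 0.54   -0.3064  0.072 ]
(367, 212) [ 0.5631 -0.2843  0.072 ]
(400, 212) [ 0.5397 -0.2843  0.072 ]
(364, 306) [ 0.5678 -0.1962  0.022 ]
(400, 306) [ 0.5364 -0.1962  0.022 ]
(404, 178) [ 0.5347 -0.3049  0.022 ]
(362, 178) [ 0.5684 -0.3049  0.022 ]
h [ 0.55111846 -0.29545752  0.072     ] t [ 0.55206063 -0.19618471  0.022     ] len 0.09927728447341061 yaw -1.712900975978266
[ 11.8  29.3  22.9  78.9 -11.4  74.1  33.5]
[ 14.5  37.2  18.2  88.7 -13.1  56.3  34.9]
```

```bash
python3 - <<'E'
from fit import *
T=bedT(np.load("bed.npy"))
hx,hy,_=np.load("g.npy"); yaw=np.radians(-1.2)
y=np.array([np.cos(yaw),np.sin(yaw),0]);z=np.array([0,0,-1.]);M=rpy(np.c_[np.cross(y,z),y,z])
robot.move_to([hx,hy,.2],M); f0=robot.current_contact_force()
fingers.gripper_to(.65,30)
print("hit",robot.line_to([hx,hy,.046],M,velocity=.12,f_stop=12))
fingers.gripper_to(0,40); robot.pause(.2)
print("gap",robot.current_finger_gap(),robot.current_contact_force()-f0,robot.current_tool_pos(),robot.current_time_s())
robot.line_to([hx,hy,.24],M,velocity=.15)
print("gap",robot.current_finger_gap(),(robot.current_contact_force()-f0).round(2),robot.current_torque().round(3))
robot.move_to(*pose(T,[-.028,-.134,.135],0)); robot.pause(.2)
L,im=snap("wrist","p0",1.5)
print(robot.current_joint_positions().round(1),robot.current_time_s())
E
```

```text
hit False
gap 0.27583087454503424 [0.50366569 0.58389604 2.51386442] [ 0.55175728 -0.29574726  0.04670076] 22.0167
gap 0.2715779157379641 [ 0.28  0.96 -3.02] [-0.1   -0.004  0.035]
[-13.8   1.4  10.9 122.5   2.9  26.2  -5.3] 24.8667
```

View pics/p0.png

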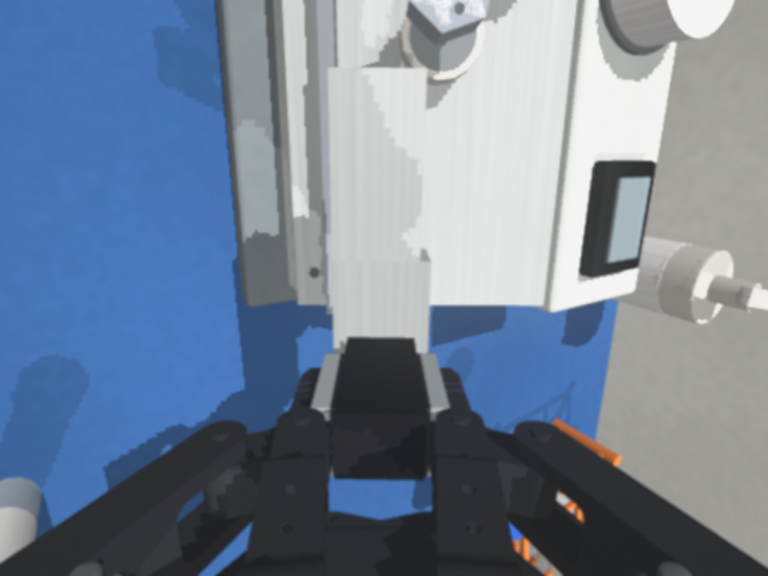

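The gauge is held straight above the open end of the lane, with the tip just short of the roller and the straight side beside the fence. Next: lower it, press it to the fence and slide.

```bash
python3 - <<'E'
from fit import *
T=bedT(np.load("bed.npy")); o=pose(T,[0,0,0],0)[1]
bp=lambda:T[:3,:3].T@(robot.current_tool_pos()-T[:3,3])
fb=lambda:(T[:3,:3].T@robot.current_contact_force()).round(1)
go=lambda P,v,f=None:robot.line_to(b2w(T,P)[0],o,velocity=v,f_stop=f)
rep=lambda s,h:print(s,h,(bp()*1e3).round(1),fb(),robot.current_torque().round(2),round(robot.current_time_s(),1))
rep("start",0)
go([-.028,-.134,.058],.1)
rep("down",go([-.028,-.134,.040],.02,6))
z=bp()[2]
rep("fence",go([-.042,-.134,z],.015,6)); x=bp()[0]
if z>.041 and x<-.029:
    rep("slide1",go([x,-.095,z],.03,10))
    rep("slide2",go([x,bp()[1]+.012,z],.02,10))
E
```

```text
start 0 [ -27.2 -135.3  134.8] [-1.3  0.4 -2.2] [-0.08  0.88  0.  ] 24.9
down True [ -27.9 -133.9   45.4] [0.6 0.6 3.1] [-0.06  0.38  0.04] 26.4
fence True [ -32.7 -133.9   45.5] [ 1.3 -0.1  1. ] [-0.17  0.37 -0.01] 26.9
slide1 False [-32.4 -94.6  45.4] [ 0.4  0.9 -4. ] [-0.01  0.34  0.13] 28.3
slide2 False [-32.3 -82.   45.5] [ 1.6  0.2 -2.4] [-0.09  0.05  0.04] 29.1
```

```bash
python3 - <<'E'
from fit import *
T=bedT(np.load("bed.npy")); o=pose(T,[0,0,0],0)[1]
bp=lambda:T[:3,:3].T@(robot.current_tool_pos()-T[:3,3])
fb=lambda:(T[:3,:3].T@robot.current_contact_force()).round(1)
go=lambda P,v,f=None:robot.line_to(b2w(T,P)[0],o,velocity=v,f_stop=f)
rep=lambda s,h:print(s,h,(bp()*1e3).round(1),fb(),robot.current_finger_gap(),round(robot.current_time_s(),1))
rep("s3",go([-.0327,-.062,.0452],.03,8))
rep("s4",go([-.0327,-.046,.0452],.012,7))
robot.pause(.2);rep("",0)
snap("wrist","p1",1.5)
E
```

```text
s3 False [-32.2 -61.3  45.3] [ 4.  -0.9 -2.5] 0.2740393934624501 29.9
s4 True [-32.1 -54.9  45.3] [0.1 0.3 2.3] 0.2739034763436762 30.8
 0 [-32.1 -54.9  45.2] [-0.8  0.6  5.1] 0.2749955131500407 31.0
```

View pics/p1.png

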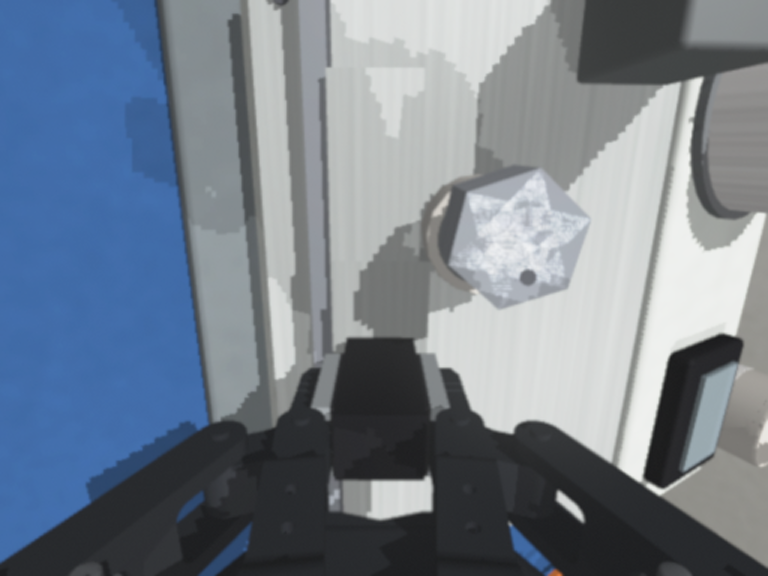

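Thin end is through the gap at the expected place (handle y −54.9 against −54.2 predicted). The force after the stop is ambiguous, so I'll push on gently to confirm step contact.

```bash
python3 - <<'E'
from fit import *
T=bedT(np.load("bed.npy")); o=pose(T,[0,0,0],0)[1]
bp=lambda:T[:3,:3].T@(robot.current_tool_pos()-T[:3,3])
def F():
    s=[]
    for _ in range(8): s.append(T[:3,:3].T@robot.current_contact_force()); robot.pause(.03)
    return np.mean(s,0).round(1)
print((bp()*1e3).round(1),F())
for i in range(6):
    h=robot.line_to(robot.current_tool_pos()+T[:3,1]*.0007,o,velocity=.01,f_stop=12)
    f=F(); print(h,(bp()*1e3).round(1),f,round(robot.current_time_s(),1))
    if f[1]<-8: break
E
```

```text
[-32.1 -54.9  45.2] [-2.3  0.9  5.8]
False [-32.1 -54.9  45.2] [-0.8 -1.7  5.2] 31.9
False [-32.1 -54.8  45.2] [-1.1 -3.7  6.2] 32.4
False [-32.1 -54.8  45.2] [-0.8 -3.8  6.3] 32.9
False [-32.1 -54.9  45.2] [-0.6 -3.7  6.2] 33.5
False [-32.2 -54.8  45.2] [-0.1 -3.4  5.8] 34.0
False [-32.1 -54.9  45.2] [-0.8 -3.4  6.2] 34.5
```

```bash
python3 - <<'E'
from fit import *
T=bedT(np.load("bed.npy")); o=pose(T,[0,0,0],0)[1]
bp=lambda:T[:3,:3].T@(robot.current_tool_pos()-T[:3,3])
def F():
    s=[]
    for _ in range(6): s.append(T[:3,:3].T@robot.current_contact_force()); robot.pause(.03)
    return np.mean(s,0).round(1)
for y in (-.0535,-.052,-.0505):
    h=robot.line_to(b2w(T,[-.0323,y,.0455])[0],o,velocity=.01,f_stop=14)
    f=F(); print(h,(bp()*1e3).round(1),f,round(robot.current_time_s(),1))
    if f[1]<-8: break
E
```

```text
False [-32.1 -54.7  45.3] [ 0.4 -5.1  2. ] 34.9
False [-32.1 -54.6  45.3] [ 0.8 -7.2  2.9] 35.4
False [-32.1 -54.5  45.3] [  0.2 -10.1   4. ] 35.9
```

Firm contact: 10 N with no travel. Now release and back off along the bed normal.

```bash
python3 - <<'E'
from fit import *
T=bedT(np.load("bed.npy")); o=pose(T,[0,0,0],0)[1]
robot.line_to(b2w(T,[-.0323,-.0540,.0455])[0],o,velocity=.01)
fingers.gripper_to(.55,20); robot.pause(.2)
robot.line_to(b2w(T,[-.0323,-.0545,.13])[0],o,velocity=.08)
robot.move_to(*pose(T,[-.05,-.10,.21],90)); robot.pause(.3)
L,im=snap("wrist","e0")
q=np.radians(108);S=5
x0,y0=(proj(L,b2w(T,[-.03,-.03,.02]))[0]-[80,58]).astype(int)
x0=max(x0,0);y0=max(y0,0)
cr=cv2.resize(im[y0:y0+116,x0:x0+160,::-1],None,fx=S,fy=S,interpolation=cv2.INTER_CUBIC)
px=lambda P:((proj(L,b2w(T,P))-[x0,y0]+.5)*S).round().astype(np.int32)
cv2.polylines(cr,[px(hexp(q,.067))],True,(0,255,0),1)
a=np.linspace(0,2*np.pi,60)
cv2.polylines(cr,[px(np.array([-.008*np.cos(q),-.008*np.sin(q),.022])+.02*np.c_[np.cos(a),np.sin(a),0*a])],True,(0,0,255),1)
G=np.array([[-49.6,-64.2],[-49.6,43.8],[-19.6,43.8],[-19.6,-16.2],[-15.6,-16.2],[-15.6,-64.2]])
cv2.polylines(cr,[px(np.c_[G,0*G[:,0]+22]/1e3)],True,(255,0,255),1)
cv2.imwrite("pics/end.png",cr); print(robot.current_time_s())
E
```

```text
39.9667
```

View pics/end.png

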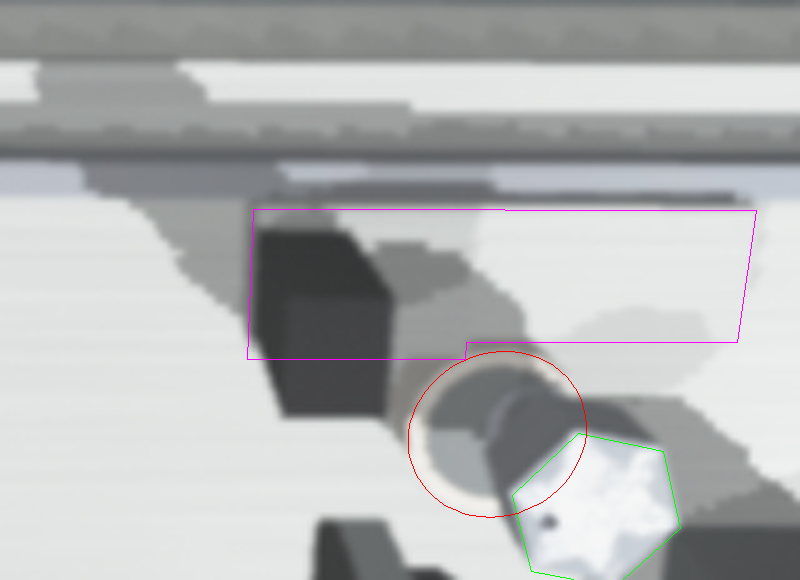

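The gauge stands against the fence, thin end through, and the bolt is unchanged at 108°. One last look from the uphill side at the step/roller contact.

```bash
python3 - <<'E'
from fit import *
T=bedT(np.load("bed.npy"))
P,o=pose(T,[-.01,-.07,.21],-90)
j=robot.inverse_kinematics(P,o); print(None if j is None else j.round(1))
if j is None: raise SystemExit
robot.move_to(P,o); robot.pause(.3)
L,im=snap("wrist","e1")
x0,y0=(proj(L,b2w(T,[-.02,-.02,.01]))[0]-[66,50]).astype(int); x0=max(x0,0);y0=max(y0,0)
cv2.imwrite("pics/end2.png",cv2.resize(im[y0:y0+100,x0:x0+132,::-1],None,fx=6,fy=6,interpolation=cv2.INTER_CUBIC)); print(x0,y0,robot.current_time_s())
E
```

```text
[ 64.  -10.3 -68.  115.5 -10.4  38.7 -89.9]
141 129 42.6167
```

View pics/end2.png

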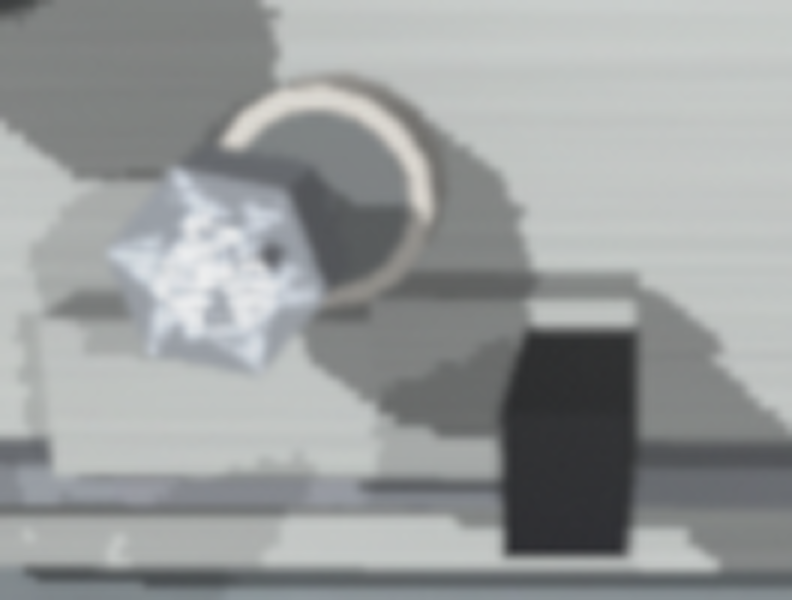

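The step corner at (372,305) meets the roller's rim, the gauge is flush with the fence, and the arm is clear. Handing in.

```bash
python3 -c "
from station import workorder,robot
workorder.close_job();print(robot.current_time_s())"
```

```text
the job is handed in; nothing more can be done
the job is handed in; nothing more can be done
```

The job is done and handed in at about 43 s of the 64 s allowed. The gauge stands against the fence with its thin end through the gap and its step against the roller.

- **Bolt:** I turned it from about 55° to about 108°, which leaves a gap of about 32 mm between fence and roller. Pictures taken after the turn and after the gauge was released both match 108°.
- **Gauge:** I gripped the smallest of the three stepped gauges by its handle and set it on the bed at the open side. I then pressed it to the fence and slid it in. It reached the fence within 0.1 mm of the predicted position.
- **Step contact:** The step stopped with the handle at y ≈ -54.5 mm, against -54.2 mm predicted, and held firm against a 10 N push. After I released it, the last view from uphill shows the step meeting the roller rim.

**Checks that disagreed or were left open:**
- The network's boxes put the bolt head in the side and top views about 25 mm off. I used my own fit of the bed instead, which the grasp confirmed.
- The first force stop on the slide was ambiguous because of sensor noise, so I pushed again to confirm the contact.
- The roller's outline sat about 1 mm off my model in the pictures, and the gauge may be turned by up to about 0.5° from the fence. Both are within the roughly 2 mm of play.
- I did not take a picture at the end to check the tubes, label roll and spacer. I kept the arm's path clear of them and saw no unexpected contact.

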